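# Squeeze-test the fan's rubber mounts and scrap the soft ones

### The job

Four rubber mounts taken off the workshop fan lie on the bench mat. Squeeze each one end to end between the fingers, never by more than 12 mm nor with a grip of more than 40 N, to feel which have gone soft: carry the soft ones, held squeezed, one by one down into the steel reject bin, and leave the firm ones lying where they are on the mat. Leave everything else on the bench as it is.

Things in the scene. Friction and masses are not known exactly. Their poses are not given: they have to be found in the camera images.
- mat: grey flat bench mat fixed to the table, 280 mm (x) by 320 mm (y), 4 mm thick; origin at the centre of its underside. The four mounts lie on it, two by two, with a loose nut and a washer near the middle of two of its edges
- bin: open steel reject bin fixed to the table, 220 mm (x) by 180 mm (y) outside, 50 mm high, walls and floor 4 mm; origin at the centre of its underside. It stands on the other side of the table from the mat, and which side is which changes
- mount_a: one of four mounts that look alike: black rubber (41 mm across) between two square steel end plates, 48 x 48 mm, 4 mm thick; 52 mm long in all along its y axis, which lies level; origin at the centre of its underside, so the long axis runs 24 mm above it. Mass 0.11 to 0.23 kg, no sign of firmness; which ones are soft cannot be seen
- mount_a_plate (a joint): how far mount_a is squeezed short of its free length along its y axis, in m: 0 when free, springs back when let go; over 0.012 crushes it. A firm mount gives 1 mm for each 14 N of grip on its plates, a soft one 1 mm for each 1 N; lifted with less than 5 mm of squeeze a soft one is not held safely
- mount_b: one of four mounts that look alike: black rubber (41 mm across) between two square steel end plates, 48 x 48 mm, 4 mm thick; 52 mm long in all along its y axis, which lies level; origin at the centre of its underside, so the long axis runs 24 mm above it. Mass 0.11 to 0.23 kg, no sign of firmness; which ones are soft cannot be seen
- mount_b_plate (a joint): how far mount_b is squeezed short of its free length along its y axis, in m: 0 when free, springs back when let go; over 0.012 crushes it. A firm mount gives 1 mm for each 14 N of grip on its plates, a soft one 1 mm for each 1 N; lifted with less than 5 mm of squeeze a soft one is not held safely
- mount_c: one of four mounts that look alike: black rubber (41 mm across) between two square steel end plates, 48 x 48 mm, 4 mm thick; 52 mm long in all along its y axis, which lies level; origin at the centre of its underside, so the long axis runs 24 mm above it. Mass 0.11 to 0.23 kg, no sign of firmness; which ones are soft cannot be seen
- mount_c_plate (a joint): how far mount_c is squeezed short of its free length along its y axis, in m: 0 when free, springs back when let go; over 0.012 crushes it. A firm mount gives 1 mm for each 14 N of grip on its plates, a soft one 1 mm for each 1 N; lifted with less than 5 mm of squeeze a soft one is not held safely
- mount_d: one of four mounts that look alike: black rubber (41 mm across) between two square steel end plates, 48 x 48 mm, 4 mm thick; 52 mm long in all along its y axis, which lies level; origin at the centre of its underside, so the long axis runs 24 mm above it. Mass 0.11 to 0.23 kg, no sign of firmness; which ones are soft cannot be seen
- mount_d_plate (a joint): how far mount_d is squeezed short of its free length along its y axis, in m: 0 when free, springs back when let go; over 0.012 crushes it. A firm mount gives 1 mm for each 14 N of grip on its plates, a soft one 1 mm for each 1 N; lifted with less than 5 mm of squeeze a soft one is not held safely
- nut_big: loose steel nut, 28 mm across, 12 mm high, on the mat; a bystander, origin at its underside
- washer: loose steel washer, 32 mm across, 5 mm high, on the mat; a bystander, origin at its underside
- wrench: steel wrench 180 mm long lying on the bench, off to the left; a bystander, origin at its underside
- driver: screwdriver 190 mm long lying on the bench, off to the right; a bystander, origin at its underside
- tape: roll of black tape, 84 mm across, 24 mm high, at the back; a bystander, origin at its underside
- jar: glass jar with steel cap, 64 mm across, 80 mm high, at the back; a bystander, origin at its underside
- mug: white mug, 76 mm across, 85 mm high, at the back; a bystander, origin at its underside
Not all that is in view belongs to the job. Leave any orange look-alike of the mount_d alone.

How it is judged:
By the outcome, as a careful person would: the job done as asked, in the order asked, and still so for the second after the job is handed in, with the robot touching nothing.
It also fails if it takes over 61 s, if anything falls off the work surface, if the arm or the gripper's body presses on something with over 40 N, if the wrist force passes 120 N, or if a joint passes its speed limit or range.

### The arm

A 6-joint arm with a two-finger parallel gripper is mounted at the origin on the work surface. World frame = base frame: x ahead of the robot, y to its left, z up, the work surface at z = 0. Lengths are in m, angles in rad, forces in N, time in s.
With the tool pointing down it reaches from about 0.35 to 0.975 m from the base axis. Payload 4.9 kg.
Tool frame: the origin (TCP) lies midway between the tips of the shut fingers; the grasp point (between the pads) lies 19 mm behind it; z points along the fingers, y is the direction in which the jaws open and shut (so a half turn about z gives the same grasp; the last joint's range is limited). The gripper opens to 85 mm and grips with 20 to 120 N. Pads are 22 mm wide; open, the fingers measure 114 mm over their backs; the gripper's body (76 mm by 85 mm) begins 54 mm behind the grasp point. The pads swing forward as they close: fully open they stand 13 mm farther back than shut.
Start: joints at [-1.433, 0.053, 1.613, -0, 1.476, -0.119], TCP at [0.159, -0.604, 0.204] pointing down, gripper open.
Joint ranges: [-3.01, 3.01], [-1.01, 2.22], [0.06, 2.58], [-1.02, 4.17], [0.09, 2.62], [-3.14, 3.14]. Speed limits (rad/s): [2.57, 2.57, 3.14, 3.14, 3.14, 3.14].

### API

Orientations are given as a rotation vector (axis times angle).
In Python, from station import ctrl gives the robot as it stands.
- The arm moves only by the tool apply_moves, never from a script. Its argument "rows" is a list of rows, each a list of 6 numbers: the shift along the tool's x, y, z in cm, then the turn, a rotation vector about the tool's x, y, z in units of 5 degrees (1.0 is 5 degrees). In form: [[x, y, z, rx, ry, rz], ...]. A call has 1 to 20 rows; each row is the pose to reach, as a shift and turn from the pose measured when the call began, along the tool's axes at that moment; what a row does not reach only later rows make up. A row lasts 1/10 s, in which the tool goes at most 50 mm and 8.59 degrees, less where a joint would pass 70% of its speed; a pose out of reach is approached as far as the arm can. A call with a gripper value outside its range is refused whole. "grip" is the closure, from 0 (fully open) to 1 (shut), set as the call begins (left out, the last holds). The fingers move at their own pace and stop on an object; "squeeze" is the grip in N (left out, the last holds). Time passes only in rows, so rows that repeat a pose let the fingers close. It gives the time, the measured TCP pose, the force and the opening at its end, in the units of the state.
- ctrl.get_obs(): the state, without advancing time (a new reading comes with each control period).
- ctrl.get_image(name): name is "scene" or "top" or "wrist"; returns a dict with "color" (384x512x3 uint8, blue, green, red), "mtx" (3x3 intrinsics, pixels), "rvec" (rotation vector, rad) and "tvec" (3), from world to camera coordinates, as OpenCV has them. Camera axes: x right, y down, z forward; pixel columns grow to the right and rows downward; lengths in m; the calibration is good to about 2 mm. A picture is of the moment at which its call begins. There is no depth.
- ctrl.finish_job(): hands the job in, once; it reports no verdict.
The state is a dict: "t": time; "q": joint angles; "dq": joint speeds; "effort": joint torques, N m; "tool_pos": TCP position; "tool_rot": TCP orientation; "contact_force": force on the tool from outside, world axes, zero at the start; "wrist_torque": the same for the moment, N m; "opening": finger opening in m.
Only numpy, scipy, OpenCV 4.12 (cv2) and the standard library are available. Lean on these libraries where they do the work, as an engineer would, in place of code of your own. Each camera call takes 0.05 s, during which the arm holds its last target.

## Working session

There is one attempt and no reset: what is moved stays moved. The work goes in short steps, Python scripts to look and compute and a tool call to move; the robot and the scene stay as the last step left them, time stands still between calls to the robot, and variables do not carry over. Pictures are saved under pics/ and viewed, and the job is handed in when it is done.

Besides the shell and the picture viewer there is one more tool, called after "Call:" as name([rows], argument=value, ...), one row to a line, values as JSON. apply_moves: Moves the arm, as the interface text tells. Its arguments: {"type":"object","properties":{"rows":{"type":"array","items":{"type":"array","items":{"type":"number"}}},"grip":{"type":"number"},"squeeze":{"type":"number"}},"required":["rows"]}

```bash
mkdir -p pics; ls
python3 - <<'E'
from station import ctrl
import cv2,pickle
d={}
for n in("scene","top"):
    i=ctrl.get_image(n);d[n]=i;cv2.imwrite(f"pics/{n}0.png",i["color"])
    print(n,i["mtx"],i["rvec"],i["tvec"])
pickle.dump(d,open("im0.pkl","wb"))
o=ctrl.get_obs();print({k:o[k] for k in("t","tool_pos","tool_rot","contact_force","opening")})
E
```

```text
pics
scene [[483.25523337   0.         250.37869887]
 [  0.         483.25523337 189.93754511]
 [  0.           0.           1.        ]] [ 2.07735528  1.71736484 -0.48679413] [-0.08546632 -0.42708982  1.64074378]
top [[389.57576714   0.         259.99322447]
 [  0.         389.57576714 191.10726746]
 [  0.           0.           1.        ]] [ 2.19421513 -2.13396228  0.12447545] [-0.03081672  0.55505843  1.38257824]
{'t': 0.1, 'tool_pos': array([ 0.15865822, -0.60387987,  0.20327755]), 'tool_rot': array([-3.11383131e+00, -4.02060803e-01,  4.58910332e-05]), 'contact_force': array([-0.3970532 , -0.06256058,  0.03027688]), 'opening': 0.0852943582491492}
```

View pics/top0.png

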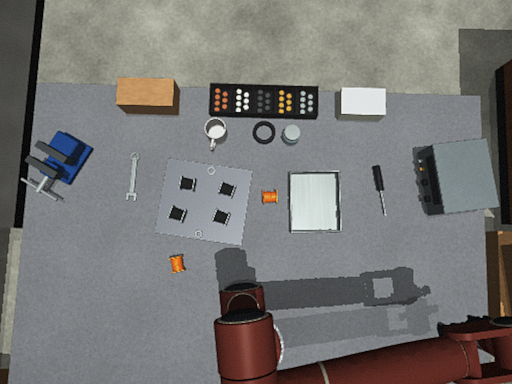

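View pics/scene0.png

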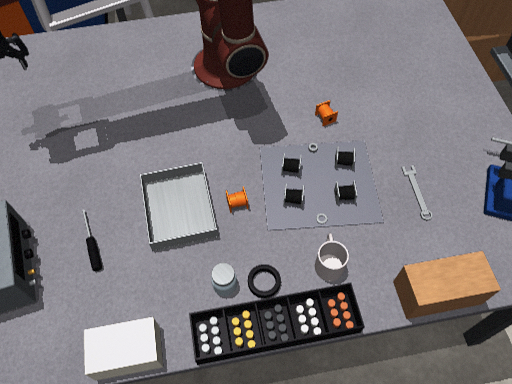

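The mat is at (205,200) in the top view with four mounts on it, and the bin is at (315,202). There are two orange look-alikes. I'll enlarge both views.

Run:
```python
import cv2,pickle
d=pickle.load(open("im0.pkl","rb"))
cv2.imwrite("pics/topc.png",cv2.resize(d["top"]["color"][150:250,150:260],None,fx=6,fy=6,interpolation=cv2.INTER_CUBIC)[:600])
cv2.imwrite("pics/scc.png",cv2.resize(d["scene"]["color"][135:235,255:385],None,fx=6,fy=6,interpolation=cv2.INTER_CUBIC))
cv2.imwrite("pics/binc.png",cv2.resize(d["top"]["color"][160:245,260:350],None,fx=6,fy=6,interpolation=cv2.INTER_CUBIC))
```

```text
(no output)
```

View pics/topc.png

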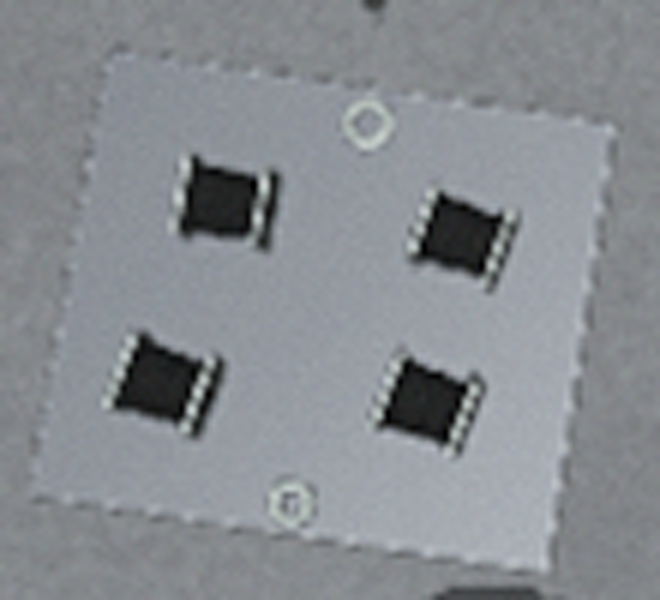

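View pics/scc.png

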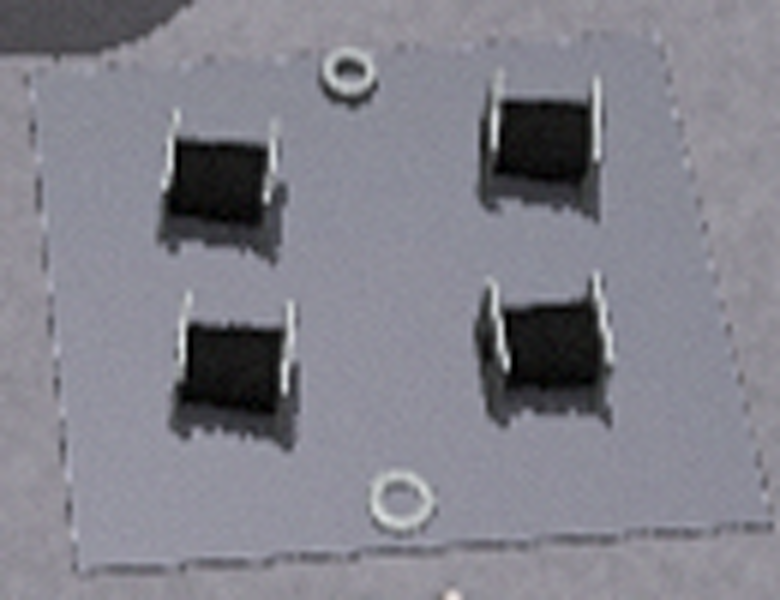

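View pics/binc.png

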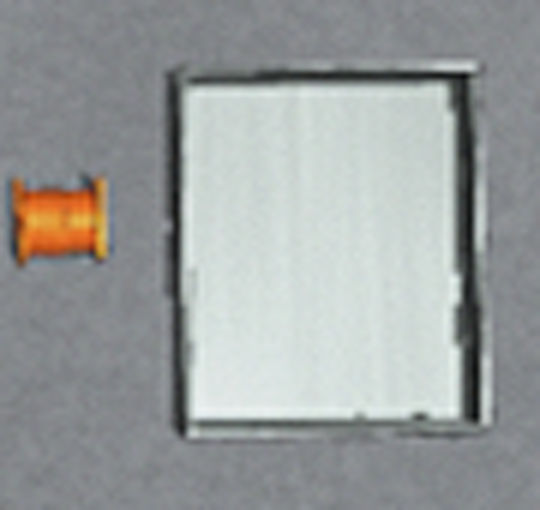

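```bash
cat > h.py <<'E'
import numpy as np,cv2,pickle
def ray(im,p,z):
    R=cv2.Rodrigues(im["rvec"])[0];t=np.ravel(im["tvec"]);c=-R.T@t
    u=cv2.undistortPoints(np.array([[p]],float),im["mtx"],None)[0,0]
    d=R.T@np.array([u[0],u[1],1]);return c+d*(z-c[2])/d[2]
def proj(im,P):
    return cv2.projectPoints(np.array(P,float).reshape(-1,1,3),im["rvec"],im["tvec"],im["mtx"],None)[0][:,0]
def mount(x,y,a,z0=.004,L=.052):
    # axis direction angle a
    e=np.array([np.cos(a),np.sin(a)]);n=np.array([-e[1],e[0]]);out=[]
    for s in(-1,1):
        for zz in(z0,z0+.048):
            out.append([[*(np.array([x,y])+e*f*s+n*w*.024),zz] for f,w in((L/2,-1),(L/2,1),(L/2-.004,1),(L/2-.004,-1))])
    return out
E
python3 - <<'E'
from h import *
d=pickle.load(open("im0.pkl","rb"));T=d["top"];S=d["scene"]
f=lambda p,o:((p[0]+.5)/6-.5+o[0],(p[1]+.5)/6-.5+o[1])
C={"UL":[(185,157),(178,232),(268,172),(259,243)],"UR":[(437,190),(414,258),(512,215),(492,285)],"LL":[(137,335),(110,405),(213,362),(187,432)],"LR":[(403,352),(378,422),(478,380),(455,450)]}
for k,v in C.items():
    P=np.array([ray(T,f(p,(150,150)),.052)[:2] for p in v])
    c=P.mean(0);a=P[2]+P[3]-P[0]-P[1];n=P[1]+P[3]-P[0]-P[2]
    print(k,c.round(4),np.linalg.norm(a)/2,np.linalg.norm(n)/2,np.degrees(np.arctan2(a[1],a[0])),np.degrees(np.arctan2(n[1],n[0])))
for nm,v,z in(("mat",[(112,52),(612,127),(547,570),(38,495)],.004),("nut/w",[(368,124),(290,503)],.008)):
    for p in v: print(nm,ray(T,f(p,(150,150)),z)[:2].round(4))
for p in[(175,70),(478,65),(490,430),(183,435)]: print("bin",ray(T,f(p,(260,160)),.05)[:2].round(4))
for p in[(60,220)]: print("orange",ray(T,f(p,(260,160)),.045)[:2].round(4))
v=[(172,110),(277,122),(270,200),(165,190)]
for nm,v in(("sc(robot side,right)",[(175,112),(275,124)]),("",[(500,72),(597,78)]),("",[(188,293),(292,302)]),("",[(491,278),(597,272)])):
    print(nm,[ray(S,f(p,(255,135)),.052)[:2].round(4) for p in v])
E
```

```text
UL [0.575 0.248] 0.049706602068591114 0.04413406026519283 -97.45596173579118 176.59220040793076
UR [0.5574 0.1033] 0.048327272764481795 0.04325218762471533 -107.23406892220018 164.89591568954313
LL [0.4651 0.2786] 0.04832979919232901 0.04394076299219738 -107.70662268705333 162.07874215252045
LR [0.4592 0.1205] 0.04805660153419666 0.04358359433488849 -108.54535372506615 163.22809673395295
mat [0.6726 0.3304]
mat [0.6342 0.018 ]
mat [0.3609 0.0493]
mat [0.3976 0.3605]
nut/w [0.6311 0.1688]
nut/w [0.397  0.2064]
bin [ 0.6285 -0.1169]
bin [ 0.6367 -0.2989]
bin [ 0.4186 -0.3071]
bin [ 0.4106 -0.1259]
orange [ 0.5366 -0.0503]
sc(robot side,right) [array([0.4334, 0.1037]), array([0.4494, 0.1489])]
 [array([0.4408, 0.2621]), array([0.4532, 0.3068])]
 [array([0.5336, 0.0873]), array([0.5475, 0.133 ])]
 [array([0.5526, 0.226 ]), array([0.5588, 0.2747])]
```

```bash
cat > g.py <<'E'
import sys,numpy as np
from scipy.spatial.transform import Rotation as R
from station import ctrl
# usage: g.py x y z yaw_of_tool_y(deg)
def go(x,y,z,a):
    o=ctrl.get_obs();R0=R.from_rotvec(o["tool_rot"]);a=np.radians(a)
    Y=np.array([np.cos(a),np.sin(a),0]);Z=np.array([0,0,-1.]);X=np.cross(Y,Z)
    R1=R.from_matrix(np.c_[X,Y,Z]);d=R0.inv().apply(np.array([x,y,z])-o["tool_pos"])*100
    print("t",round(o["t"],2),"row",np.r_[d,np.degrees((R0.inv()*R1).as_rotvec())/5].round(2).tolist(),"q",o["q"].round(2),"pos",o["tool_pos"].round(4),"open",o["opening"],"F",o["contact_force"].round(1))
if __name__=="__main__":
    v=list(map(float,sys.argv[1:]))
    for i in range(0,len(v),4): go(*v[i:i+4])
E
python3 g.py .50 .19 .28 72.5
```

```text
t 0.1 row [53.18, -68.13, -7.53, -0.0, -0.03, -29.56] q [-1.43  0.05  1.61 -0.    1.48 -0.12] pos [ 0.1587 -0.6039  0.2033] open 0.0852943582491492 F [-0.4 -0.1  0. ]
```

Call:
apply_moves([
  [53.2,-68.1,-7.5,0,0,-29.6],
  [53.2,-68.1,-7.5,0,0,-29.6],
  [53.2,-68.1,-7.5,0,0,-29.6],
  [53.2,-68.1,-7.5,0,0,-29.6],
  [53.2,-68.1,-7.5,0,0,-29.6],
  [53.2,-68.1,-7.5,0,0,-29.6],
  [53.2,-68.1,-7.5,0,0,-29.6],
  [53.2,-68.1,-7.5,0,0,-29.6],
  [53.2,-68.1,-7.5,0,0,-29.6],
  [53.2,-68.1,-7.5,0,0,-29.6],
  [53.2,-68.1,-7.5,0,0,-29.6],
  [53.2,-68.1,-7.5,0,0,-29.6],
  [53.2,-68.1,-7.5,0,0,-29.6],
  [53.2,-68.1,-7.5,0,0,-29.6],
  [53.2,-68.1,-7.5,0,0,-29.6],
  [53.2,-68.1,-7.5,0,0,-29.6],
  [53.2,-68.1,-7.5,0,0,-29.6],
  [53.2,-68.1,-7.5,0,0,-29.6],
  [53.2,-68.1,-7.5,0,0,-29.6],
  [53.2,-68.1,-7.5,0,0,-29.6],
], grip=0, squeeze=20)

```text
t: 2.1
tool_pos: [0.4998, 0.1892, 0.279]
tool_rot: [-0.473, -3.104, -0.001]
contact_force: [0.6, 0.2, 0.2]
opening: 0.0856
```

```bash
python3 - <<'E'
from station import ctrl
import cv2,pickle
i=ctrl.get_image("wrist");pickle.dump(i,open("w1.pkl","wb"))
cv2.imwrite("pics/w1.png",cv2.resize(i["color"],None,fx=1.5,fy=1.5))
E
python3 g.py .5 .19 .28 72.5
```

```text
t 2.15 row [0.03, 0.13, -0.08, 0.01, -0.02, 0.02] q [ 0.22 -0.2   1.73  0.    1.61 -1.05] pos [0.4999 0.1887 0.2792] open 0.08513846978419459 F [-0.4  0.2 -1.2]
```

View pics/w1.png

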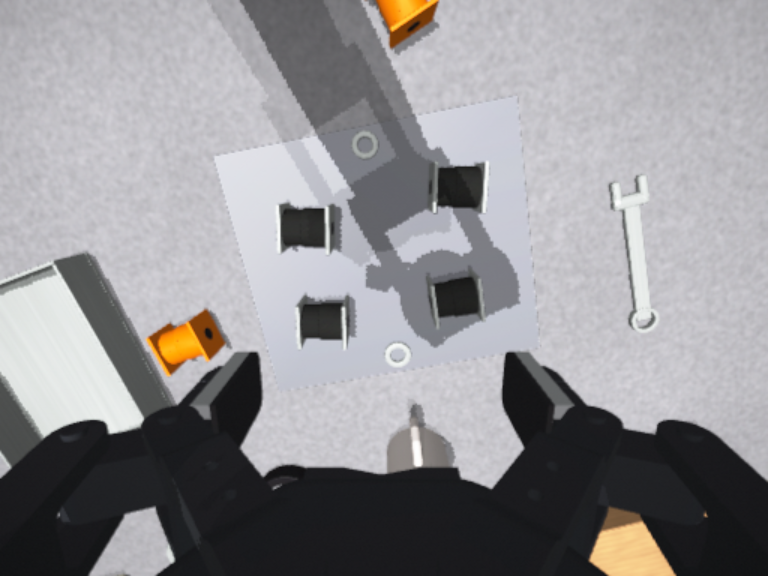

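The wrist view shows all four mounts (crop x 270–490, y 160–350), plus the nut, the washer and one spool. I'll measure plate corners in an enlarged crop.

```bash
cat > ov.py <<'E'
from h import *
M={"LR":[.4616,.1202,72],"UR":[.5600,.1033,73],"LL":[.4675,.2780,73],"UL":[.5775,.2478,83]}
if __name__=="__main__":
    w=pickle.load(open("w1.pkl","rb"));s=5
    im=cv2.resize(w["color"],None,fx=s,fy=s,interpolation=cv2.INTER_CUBIC)
    for k,(x,y,a) in M.items():
        for q in mount(x,y,np.radians(a)):
            p=((proj(w,q)+.5)*s-.5).astype(int)
            cv2.polylines(im,[p],True,(0,0,255) if q[0][2]>.03 else (0,200,0),1)
    cv2.imwrite("pics/ov%s.png"%__import__("sys").argv[1],im[100*s:245*s,175*s:335*s][:, :][:800])
    c=im[100*s:245*s,175*s:335*s]; cv2.imwrite("pics/ov%s.png"%__import__("sys").argv[1],cv2.resize(c,None,fx=.82,fy=.82,interpolation=cv2.INTER_AREA))
E
python3 ov.py 1
```

```text
(no output)
```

View pics/ov1.png

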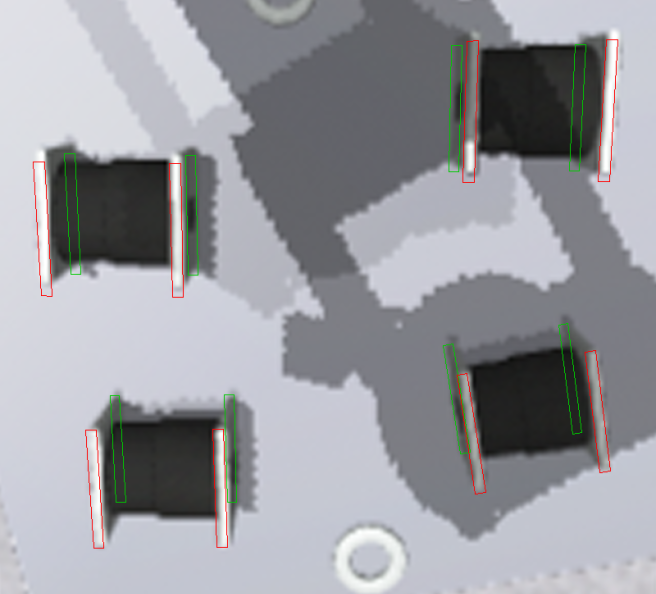

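```bash
python3 g.py .461 .12 .10 72  .461 .12 .010 72
```

```text
t 2.15 row [1.63, -7.73, 17.92, 0.01, -0.02, 0.12] q [ 0.22 -0.2   1.73  0.    1.61 -1.05] pos [0.4999 0.1887 0.2792] open 0.08513846978419459 F [-0.4  0.2 -1.2]
t 2.15 row [1.62, -7.74, 26.92, 0.01, -0.02, 0.12] q [ 0.22 -0.2   1.73  0.    1.61 -1.05] pos [0.4999 0.1887 0.2792] open 0.08513846978419459 F [-0.4  0.2 -1.2]
```

Call:
apply_moves([
  [1.6,-7.7,17.9,0,0,0.1],
  [1.6,-7.7,17.9,0,0,0.1],
  [1.6,-7.7,17.9,0,0,0.1],
  [1.6,-7.7,17.9,0,0,0.1],
  [1.6,-7.7,17.9,0,0,0.1],
  [1.6,-7.7,17.9,0,0,0.1],
  [1.6,-7.7,21,0,0,0.1],
  [1.6,-7.7,24,0,0,0.1],
  [1.6,-7.7,26.9,0,0,0.1],
  [1.6,-7.7,26.9,0,0,0.1],
  [1.6,-7.7,26.9,0,0,0.1],
  [1.6,-7.7,26.9,0,0,0.1],
], grip=0)

```text
t: 3.35
tool_pos: [0.4644, 0.1208, 0.0137]
tool_rot: [0.488, 3.099, 0.004]
contact_force: [0.2, -0.7, 0.2]
opening: 0.0854
```

Call:
apply_moves([
  [0,0,0,0,0,0],
  [0,0,0,0,0,0],
  [0,0,0,0,0,0],
  [0,0,0,0,0,0],
], grip=0.33, squeeze=20)

```text
t: 3.75
tool_pos: [0.4645, 0.1208, 0.014]
tool_rot: [0.488, 3.099, 0.004]
contact_force: [0.4, 0.2, 0.2]
opening: 0.0576
```

Call:
apply_moves([
  [0,0,0,0,0,0],
  [0,0,0,0,0,0],
  [0,0,0,0,0,0],
  [0,0,0,0,0,0],
], grip=0.45)

```text
t: 4.15
tool_pos: [0.465, 0.1208, 0.0145]
tool_rot: [0.487, 3.098, 0.004]
contact_force: [-1.6, -0.1, 5.0]
opening: 0.0474
```

LR is soft: it follows the fingers to 47.4 mm. I'll squeeze to about 43.5 mm, then lift and carry it.

Call:
apply_moves([
  [0,0,0,0,0,0],
  [0,0,0,0,0,0],
  [0,0,0,0,0,0],
], grip=0.495)

```text
t: 4.45
tool_pos: [0.4655, 0.1208, 0.0151]
tool_rot: [0.487, 3.097, 0.004]
contact_force: [0.1, -0.7, 6.0]
opening: 0.043
```

```bash
python3 g.py .464 .121 .12 72 .46 -.2125 .12 90  .46 -.2125 .014 90
```

```text
t 4.45 row [0.08, 0.01, -10.5, 0.04, 0.07, 0.02] q [ 0.1  -0.1   2.1   0.    1.13 -1.16] pos [0.4655 0.1208 0.0151] open 0.04300387984118218 F [ 0.1 -0.7  6. ]
t 4.45 row [-9.78, -31.85, -10.56, 0.03, 0.07, -3.58] q [ 0.1  -0.1   2.1   0.    1.13 -1.16] pos [0.4655 0.1208 0.0151] open 0.04300387984118218 F [ 0.1 -0.7  6. ]
t 4.45 row [-9.72, -31.89, 0.04, 0.03, 0.07, -3.58] q [ 0.1  -0.1   2.1   0.    1.13 -1.16] pos [0.4655 0.1208 0.0151] open 0.04300387984118218 F [ 0.1 -0.7  6. ]
```

Call:
apply_moves([
  [0,0,-2,0,0,0],
  [0,0,-5,0,0,0],
  [0,0,-9,0,0,0],
  [0,0,-11,0,0,0],
  [0,0,-11,0,0,0],
  [-1.2,-4,-11,0,0,-0.4],
  [-2.4,-8,-11,0,0,-0.9],
  [-3.6,-12,-11,0,0,-1.3],
  [-4.9,-16,-11,0,0,-1.8],
  [-6.1,-20,-11,0,0,-2.2],
  [-7.3,-24,-11,0,0,-2.7],
  [-8.6,-28,-11,0,0,-3.2],
  [-9.7,-31.8,-11,0,0,-3.6],
  [-9.7,-31.8,-11,0,0,-3.6],
  [-9.7,-31.8,-11,0,0,-3.6],
])

```text
t: 5.95
tool_pos: [0.4578, -0.2114, 0.1215]
tool_rot: [0.0, 3.139, 0.008]
contact_force: [0.0, -0.1, -1.3]
opening: 0.0432
```

```bash
python3 - <<'E'
from station import ctrl
import cv2,pickle
i=ctrl.get_image("wrist")
cv2.imwrite("pics/w2.png",cv2.resize(i["color"],None,fx=1.5,fy=1.5))
E
python3 g.py .46 -.2125 .012 90
```

```text
t 6.0 row [-0.16, -0.23, 10.98, 0.05, 0.04, 0.01] q [-0.58 -0.18  1.97  0.01  1.35 -2.16] pos [ 0.4581 -0.2107  0.1218] open 0.043477819191249045 F [-0.1  0.7 -1.8]
```

View pics/w2.png

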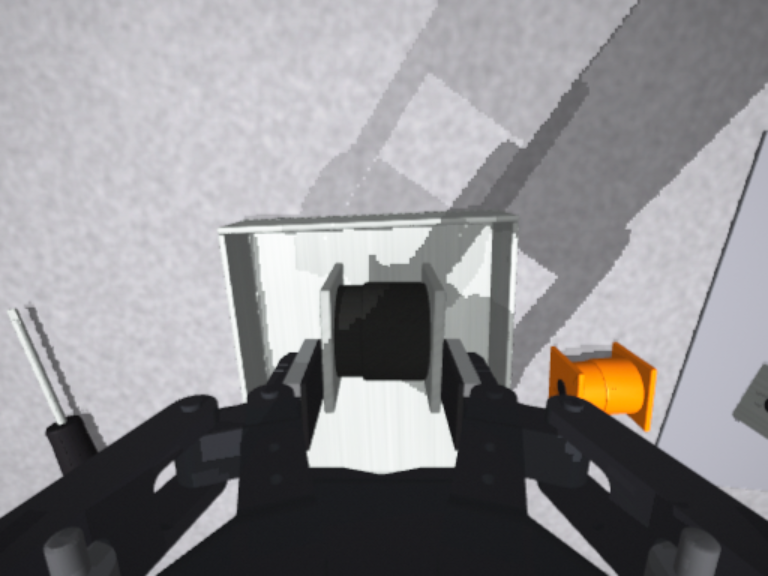

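Mount held over the bin, clear of the walls. Lowering it.

Call:
apply_moves([
  [-0.1,-0.2,4,0,0,0],
  [0,-0.2,8,0,0,0],
  [0,-0.2,10,0,0,0],
  [0,-0.2,10.7,0,0,0],
  [0,-0.2,10.7,0,0,0],
  [0,-0.2,10.7,0,0,0],
])

```text
t: 6.6
tool_pos: [0.4588, -0.2115, 0.015]
tool_rot: [-0.004, 3.138, 0.007]
contact_force: [0.3, 0.6, -2.1]
opening: 0.0433
```

Call:
apply_moves([
  [0,0,0.1,0,0,0],
  [0,0,0.15,0,0,0],
  [0,0,0.1,0,0,0],
], grip=0.4)

```text
t: 6.9
tool_pos: [0.4592, -0.2116, 0.0146]
tool_rot: [-0.004, 3.137, 0.006]
contact_force: [-0.5, -0.5, -1.7]
opening: 0.0512
```

Call:
apply_moves([
  [0,0,0,0,0,0],
  [0,0,0,0,0,0],
  [0,0,0,0,0,0],
], grip=0.1)

```text
t: 7.2
tool_pos: [0.4594, -0.2118, 0.0148]
tool_rot: [-0.004, 3.136, 0.006]
contact_force: [0.0, 0.6, 0.2]
opening: 0.0768
```

```bash
python3 g.py .459 -.2115 .15 90 .562 .102 .11 73 .562 .102 .010 73
```

```text
t 7.2 row [-0.04, 0.08, -13.52, 0.04, 0.06, 0.03] q [-0.58 -0.03  2.04  0.01  1.14 -2.16] pos [ 0.4594 -0.2118  0.0148] open 0.07682991885074034 F [0.  0.6 0.2]
t 7.2 row [-10.4, 31.38, -9.35, 0.05, 0.05, 3.43] q [-0.58 -0.03  2.04  0.01  1.14 -2.16] pos [ 0.4594 -0.2118  0.0148] open 0.07682991885074034 F [0.  0.6 0.2]
t 7.2 row [-10.35, 31.35, 0.64, 0.05, 0.05, 3.43] q [-0.58 -0.03  2.04  0.01  1.14 -2.16] pos [ 0.4594 -0.2118  0.0148] open 0.07682991885074034 F [0.  0.6 0.2]
```

Call:
apply_moves([
  [0,0,-4,0,0,0],
  [0,0,-8,0,0,0],
  [0,0,-11,0,0,0],
  [-1.3,4,-11,0,0,0.4],
  [-2.7,8,-11,0,0,0.9],
  [-4,12,-11,0,0,1.3],
  [-5.3,16,-11,0,0,1.8],
  [-6.6,20,-11,0,0,2.2],
  [-8,24,-11,0,0,2.6],
  [-9.3,28,-11,0,0,3],
  [-10.4,31.4,-11,0,0,3.4],
  [-10.4,31.4,-11,0,0,3.4],
  [-10.4,31.4,-11,0,0,3.4],
], grip=0)

```text
t: 8.5
tool_pos: [0.5618, 0.1025, 0.1262]
tool_rot: [0.457, 3.104, 0.006]
contact_force: [0.1, -0.2, 0.3]
opening: 0.0852
```

```bash
python3 g.py .562 .1025 .010 73
```

```text
t 8.5 row [0.02, -0.04, 11.62, 0.05, 0.04, 0.05] q [ 0.05 -0.02  1.82  0.    1.34 -1.23] pos [0.5618 0.1025 0.1262] open 0.08519841084661979 F [ 0.1 -0.2  0.3]
```

Call:
apply_moves([
  [0,0,4,0,0,0],
  [0,0,8,0,0,0],
  [0,0,11.3,0,0,0],
  [0,0,11.3,0,0,0],
  [0,0,11.3,0,0,0],
], grip=0)

```text
t: 9.0
tool_pos: [0.562, 0.1018, 0.0133]
tool_rot: [0.459, 3.105, 0.005]
contact_force: [1.1, -0.2, -0.1]
opening: 0.0852
```

Call:
apply_moves([
  [0,0,0,0,0,0],
  [0,0,0,0,0,0],
  [0,0,0,0,0,0],
  [0,0,0,0,0,0],
], grip=0.33)

```text
t: 9.4
tool_pos: [0.5628, 0.1018, 0.0145]
tool_rot: [0.459, 3.103, 0.006]
contact_force: [0.2, -0.3, -0.4]
opening: 0.0569
```

Call:
apply_moves([
  [0,0,0,0,0,0],
  [0,0,0,0,0,0],
  [0,0,0,0,0,0],
  [0,0,0,0,0,0],
], grip=0.45)

```text
t: 9.8
tool_pos: [0.5632, 0.1019, 0.0149]
tool_rot: [0.458, 3.102, 0.006]
contact_force: [-0.4, 1.1, 3.6]
opening: 0.0496
```

Call:
apply_moves([
  [0,0,0,0,0,0],
  [0,0,0,0,0,0],
])

```text
t: 10.0
tool_pos: [0.5633, 0.1019, 0.015]
tool_rot: [0.458, 3.102, 0.006]
contact_force: [0.4, 0.3, 1.8]
opening: 0.0493
```

```bash
python3 g.py .562 .1025 .010 73;python3 g.py .562 .1025 .010 73
```

```text
t 10.0 row [0.14, 0.02, 0.5, 0.05, 0.06, 0.04] q [ 0.05  0.12  1.88  0.    1.14 -1.23] pos [0.5633 0.1019 0.015 ] open 0.04934245606984875 F [0.4 0.3 1.8]
t 10.0 row [0.14, 0.02, 0.5, 0.05, 0.06, 0.04] q [ 0.05  0.12  1.88  0.    1.14 -1.23] pos [0.5633 0.1019 0.015 ] open 0.04934245606984875 F [0.4 0.3 1.8]
```

Call:
apply_moves([
  [0,0,0,0,0,0],
  [0,0,0,0,0,0],
  [0,0,0,0,0,0],
], grip=0.48)

```text
t: 10.3
tool_pos: [0.5633, 0.1019, 0.015]
tool_rot: [0.458, 3.102, 0.006]
contact_force: [-0.2, -0.4, 2.1]
opening: 0.0495
```

UR is firm: it holds at 49.5 mm with the fingers told to go to about 44.5. Releasing it and moving to UL.

Call:
apply_moves([
  [0,0,0,0,0,0],
  [0,0,0,0,0,0],
  [0,0,0,0,0,0],
  [0,0,0,0,0,0],
], grip=0.05)

```text
t: 10.7
tool_pos: [0.5631, 0.1019, 0.0147]
tool_rot: [0.458, 3.102, 0.006]
contact_force: [0.2, 0.3, 0.3]
opening: 0.0814
```

```bash
python3 g.py .562 .1025 .12 73 .579 .248 .1 83
```

```text
t 10.7 row [0.07, 0.08, -10.53, 0.05, 0.06, 0.04] q [ 0.05  0.12  1.88  0.    1.14 -1.23] pos [0.5631 0.1019 0.0147] open 0.08137421773871333 F [0.2 0.3 0.3]
t 10.7 row [2.66, 14.49, -8.47, 0.05, 0.06, -1.96] q [ 0.05  0.12  1.88  0.    1.14 -1.23] pos [0.5631 0.1019 0.0147] open 0.08137421773871333 F [0.2 0.3 0.3]
```

Call:
apply_moves([
  [0,0,-3,0,0,0],
  [0,0,-7,0,0,0],
  [0,0,-9,0,0,0],
  [0.7,4,-9,0,0,-0.5],
  [1.4,8,-9,0,0,-1],
  [2.1,12,-9,0,0,-1.5],
  [2.7,14.5,-9,0,0,-2],
  [2.7,14.5,-9,0,0,-2],
  [2.7,14.5,-9,0,0,-2],
], grip=0)

```text
t: 11.6
tool_pos: [0.5783, 0.2484, 0.1049]
tool_rot: [0.185, 3.131, 0.004]
contact_force: [0.0, -0.1, 0.0]
opening: 0.0853
```

```bash
python3 g.py .578 .248 .012 83;python3 - <<'E'
from station import ctrl
import cv2,pickle
i=ctrl.get_image("wrist");j=ctrl.get_image("top")
pickle.dump(i,open("w3.pkl","wb"))
cv2.imwrite("pics/w3.png",cv2.resize(i["color"],None,fx=1.5,fy=1.5))
E
```

```text
t 11.6 row [0.07, -0.07, 9.29, 0.03, 0.06, 0.05] q [ 0.29  0.14  1.69  0.    1.31 -1.17] pos [0.5783 0.2484 0.1049] open 0.08531212865092805 F [ 0.  -0.1  0. ]
```

View pics/w3.png

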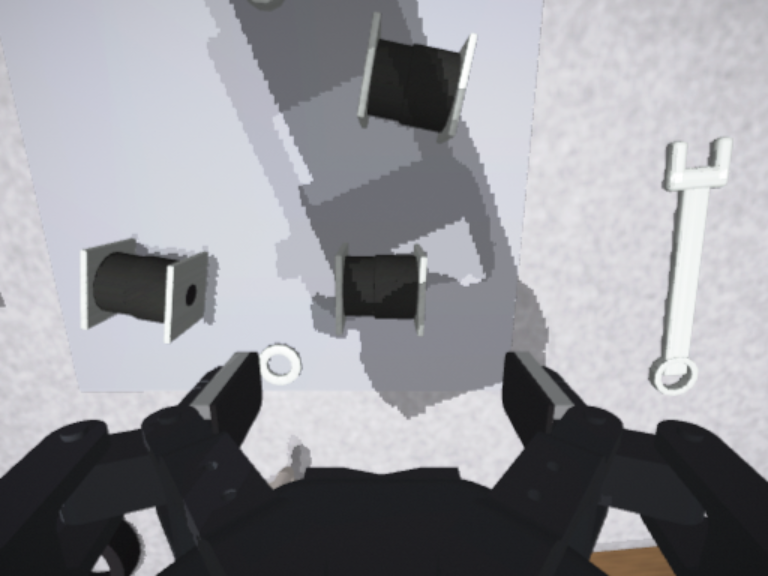

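The wrist view shows UL centred and square at (380,287), with the washer at (280,363) clear of the finger path. Descending.

Call:
apply_moves([
  [0,0,4,0,0,0],
  [0,0,8,0,0,0],
  [0,0,9.1,0,0,0],
  [0,0,9.1,0,0,0],
  [0,0,9.1,0,0,0],
], grip=0)

```text
t: 12.2
tool_pos: [0.5802, 0.2473, 0.0157]
tool_rot: [0.189, 3.128, 0.005]
contact_force: [0.8, 0.7, 0.4]
opening: 0.0852
```

Call:
apply_moves([
  [0,0,0,0,0,0],
  [0,0,0,0,0,0],
  [0,0,0,0,0,0],
  [0,0,0,0,0,0],
], grip=0.33)

```text
t: 12.6
tool_pos: [0.5806, 0.2475, 0.0165]
tool_rot: [0.189, 3.127, 0.006]
contact_force: [0.8, 0.3, -0.6]
opening: 0.0572
```

Call:
apply_moves([
  [0,0,0,0,0,0],
  [0,0,0,0,0,0],
  [0,0,0,0,0,0],
  [0,0,0,0,0,0],
], grip=0.46)

```text
t: 13.0
tool_pos: [0.5812, 0.2477, 0.0172]
tool_rot: [0.189, 3.126, 0.007]
contact_force: [0.5, 0.0, 3.7]
opening: 0.0462
```

UL is soft (46.2 mm). Squeezing to about 43 mm.

Call:
apply_moves([
  [0,0,0,0,0,0],
  [0,0,0,0,0,0],
  [0,0,0,0,0,0],
], grip=0.495)

```text
t: 13.3
tool_pos: [0.5815, 0.2479, 0.0176]
tool_rot: [0.189, 3.125, 0.007]
contact_force: [0.1, 0.9, 5.0]
opening: 0.0437
```

```bash
python3 g.py .58 .248 .12 83 .528 -.2125 .12 90
```

```text
t 13.3 row [0.05, 0.04, -10.24, 0.06, 0.12, 0.02] q [ 0.28  0.24  1.74  0.    1.15 -1.17] pos [0.5815 0.2479 0.0176] open 0.043671776792494794 F [0.1 0.9 5. ]
t 13.3 row [-0.33, -46.3, -10.48, 0.05, 0.12, -1.38] q [ 0.28  0.24  1.74  0.    1.15 -1.17] pos [0.5815 0.2479 0.0176] open 0.043671776792494794 F [0.1 0.9 5. ]
```

Call:
apply_moves([
  [0,0,-2,0,0,0],
  [0,0,-5,0,0,0],
  [0,0,-9,0,0,0],
  [0,0,-11,0,0,0],
  [0,0,-11,0,0,0],
  [-0.5,-4,-11,0,0,-0.1],
  [-1,-8,-11,0,0,-0.2],
  [-1.6,-12,-11,0,0,-0.4],
  [-2.1,-16,-11,0,0,-0.5],
  [-2.6,-20,-11,0,0,-0.6],
  [-3.2,-24,-11,0,0,-0.7],
  [-3.7,-28,-11,0,0,-0.8],
  [-4.2,-32,-11,0,0,-0.9],
  [-4.7,-36,-11,0,0,-1.1],
  [-5.3,-40,-11,0,0,-1.2],
  [-5.8,-44,-11,0,0,-1.3],
  [-6,-45.6,-11,0,0,-1.4],
  [-6,-45.6,-11,0,0,-1.4],
  [-6,-45.6,-11,0,0,-1.4],
])

```text
t: 15.2
tool_pos: [0.5836, -0.2117, 0.1229]
tool_rot: [-0.001, 3.135, 0.01]
contact_force: [-0.8, 0.7, -1.2]
opening: 0.043
```

```bash
python3 - <<'E'
from station import ctrl
import cv2,pickle
i=ctrl.get_image("wrist")
cv2.imwrite("pics/w4.png",cv2.resize(i["color"],None,fx=1.5,fy=1.5))
E
python3 g.py .585 -.2125 .018 90
```

```text
t 15.25 row [-0.03, -0.2, 10.55, 0.07, 0.09, 0.02] q [-0.47  0.1   1.7   0.01  1.34 -2.05] pos [ 0.5839 -0.2112  0.1235] open 0.042862338111839045 F [-0.8 -0.1 -1.1]
```

View pics/w4.png

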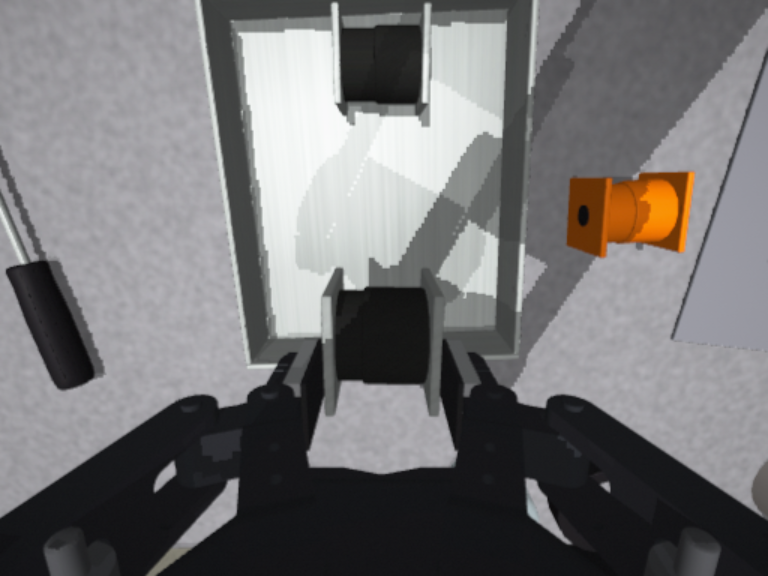

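Mount 1 rests in the bin at the top of the view, and mount 2 is held inside the far end with margin. Lowering it.

Call:
apply_moves([
  [0.2,-0.1,4,0,0,0],
  [0.3,-0.1,8,0,0,0],
  [0.3,-0.1,10,0,0,0],
  [0.3,-0.1,10.6,0,0,0],
  [0.3,-0.1,10.7,0,0,0],
  [0.3,-0.1,10.7,0,0,0],
])

```text
t: 15.85
tool_pos: [0.5822, -0.2109, 0.017]
tool_rot: [-0.005, 3.133, 0.009]
contact_force: [0.6, 0.3, -0.9]
opening: 0.0431
```

Call:
apply_moves([
  [0,0,0,0,0,0],
  [0,0,0.1,0,0,0],
  [0,0,0.1,0,0,0],
], grip=0.4)

```text
t: 16.15
tool_pos: [0.5832, -0.211, 0.0171]
tool_rot: [-0.005, 3.131, 0.008]
contact_force: [0.3, 0.4, 1.0]
opening: 0.0511
```

Call:
apply_moves([
  [0,0,0,0,0,0],
  [0,0,0,0,0,0],
  [0,0,0,0,0,0],
], grip=0.1)

```text
t: 16.45
tool_pos: [0.5832, -0.2112, 0.0172]
tool_rot: [-0.005, 3.131, 0.008]
contact_force: [-1.1, -0.2, -1.0]
opening: 0.077
```

```bash
python3 g.py .58 -.2115 .15 90 .47 .278 .1 73
```

```text
t 16.45 row [0.18, 0.03, -13.28, 0.06, 0.12, 0.03] q [-0.47  0.22  1.76  0.01  1.15 -2.05] pos [ 0.5832 -0.2112  0.0172] open 0.0770238308452578 F [-1.1 -0.2 -1. ]
t 16.45 row [11.09, 48.99, -8.16, 0.07, 0.11, 3.43] q [-0.47  0.22  1.76  0.01  1.15 -2.05] pos [ 0.5832 -0.2112  0.0172] open 0.0770238308452578 F [-1.1 -0.2 -1. ]
```

Call:
apply_moves([
  [0,0,-4,0,0,0],
  [0,0,-8,0,0,0],
  [0,0,-10,0,0,0],
  [1,4.5,-10,0,0,0.3],
  [2,9,-10,0,0,0.6],
  [3,13.5,-10,0,0,0.9],
  [4.1,18,-10,0,0,1.3],
  [5.1,22.5,-10,0,0,1.6],
  [6.1,27,-10,0,0,1.9],
  [7.1,31.5,-10,0,0,2.2],
  [8.1,36,-10,0,0,2.5],
  [9.2,40.5,-10,0,0,2.8],
  [10.2,45,-10,0,0,3.1],
  [11.1,49,-10,0.1,0.1,3.4],
  [11.1,49,-10,0.1,0.1,3.4],
  [11.1,49,-10,0.1,0.1,3.4],
], grip=0)

```text
t: 18.05
tool_pos: [0.4693, 0.2786, 0.1182]
tool_rot: [0.456, 3.107, -0.005]
contact_force: [0.5, 0.2, 0.1]
opening: 0.0853
```

```bash
python3 g.py .469 .278 .012 73
```

```text
t 18.05 row [0.03, -0.04, 10.62, -0.03, 0.01, 0.06] q [ 0.4  -0.07  1.88 -0.    1.33 -0.88] pos [0.4693 0.2786 0.1182] open 0.08533485462030731 F [0.5 0.2 0.1]
```

Call:
apply_moves([
  [0,-0.1,4,0,0,0],
  [0,-0.1,8,0,0,0],
  [0.1,-0.1,10.6,0,0,0],
  [0.2,-0.1,10.6,0,0,0],
  [0.2,-0.1,10.6,0,0,0],
], grip=0)

```text
t: 18.55
tool_pos: [0.4674, 0.2769, 0.0124]
tool_rot: [0.459, 3.108, -0.005]
contact_force: [0.8, -0.1, -0.6]
opening: 0.085
```

Call:
apply_moves([
  [0,0,0,0,0,0],
  [0,0,0,0,0,0],
  [0,0,0,0,0,0],
  [0,0,0,0,0,0],
], grip=0.33)

```text
t: 18.95
tool_pos: [0.4681, 0.2771, 0.0135]
tool_rot: [0.458, 3.106, -0.004]
contact_force: [0.6, -0.4, 0.5]
opening: 0.0575
```

Call:
apply_moves([
  [0,0,0,0,0,0],
  [0,0,0,0,0,0],
  [0,0,0,0,0,0],
  [0,0,0,0,0,0],
  [0,0,0,0,0,0],
], grip=0.46)

```text
t: 19.45
tool_pos: [0.4685, 0.2773, 0.0139]
tool_rot: [0.458, 3.105, -0.003]
contact_force: [0.8, -0.2, 3.2]
opening: 0.0494
```

Call:
apply_moves([
  [0,0,0,0,0,0],
  [0,0,0,0,0,0],
  [0,0,0,0,0,0],
], grip=0.48)

```text
t: 19.75
tool_pos: [0.4685, 0.2773, 0.0139]
tool_rot: [0.458, 3.105, -0.003]
contact_force: [-0.8, -0.1, 2.4]
opening: 0.05
```

Call:
apply_moves([
  [0,0,0,0,0,0],
  [0,0,0,0,0,0],
  [0,0,0,0,0,0],
  [0,0,0,0,0,0],
  [0,0,0,0,0,0],
], grip=0)

```text
t: 20.25
tool_pos: [0.4684, 0.2773, 0.0138]
tool_rot: [0.458, 3.106, -0.004]
contact_force: [-0.5, 0.4, 0.1]
opening: 0.0855
```

Call:
apply_moves([
  [0,0,-4,0,0,0],
  [0,0,-8,0,0,0],
  [0,0,-12,0,0,0],
  [0,0,-16,0,0,0],
  [0,0,-20,0,0,0],
  [4,0,-24,0,0,0],
  [4,0,-24,0,0,0],
  [4,0,-24,0,0,0],
])

```text
t: 21.05
tool_pos: [0.4298, 0.2901, 0.2554]
tool_rot: [0.456, 3.103, -0.0]
contact_force: [0.4, 0.5, -0.1]
opening: 0.0855
```

Run:
```python
from station import ctrl
import cv2,numpy as np
S=ctrl.get_image("scene");T=ctrl.get_image("top")["color"];S=S["color"]
cv2.imwrite("pics/s5.png",cv2.resize(S[120:250,120:400],(800,371),interpolation=cv2.INTER_CUBIC))
cv2.imwrite("pics/t5.png",cv2.resize(T[150:250,150:350],(800,400),interpolation=cv2.INTER_CUBIC))
o=ctrl.get_obs();print(o["t"],o["dq"].round(3),o["tool_pos"])
```

```text
21.15 [-0.008  0.021  0.013  0.002  0.001  0.001] [0.42925185 0.28905666 0.25198336]
```

View pics/s5.png

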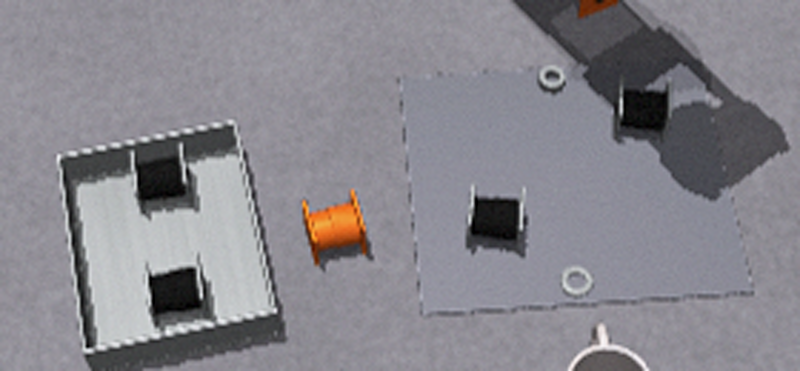

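View pics/t5.png

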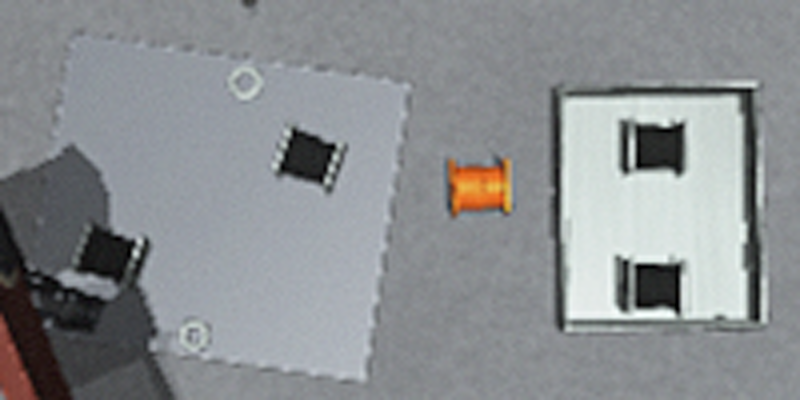

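Both views agree. The two soft mounts stand flat in the bin, the two firm ones are still in place on the mat, and the nut, washer, spool and mug are undisturbed. The gripper is clear, so I'm handing in.

```bash
python3 -c "
from station import ctrl
print(ctrl.finish_job())"
```

```text
the job is handed in; nothing more can be done
None
```

I squeezed all four mounts with the grip set to 20 N, found two soft and two firm, and handed the job in at about 21 s of the 61 s allowed.

- **Soft mounts:** The near-right and far-left mounts on the mat followed the fingers well past where a firm one stops, to 47.4 and 46.2 mm. I squeezed each by about 8–9 mm, so neither came near the 12 mm limit. I then carried each one, held squeezed, down into the bin and let go.
- **Firm mounts:** The far-right and near-left mounts held at about 49.5–50 mm even when I told the fingers to close further. I released them where they lay. 49.5 mm is about 1 mm more give than the stated stiffness predicts at 20 N. It is still far from what a soft mount would show.
- **Last checks:** The final scene and top pictures show both soft mounts standing flat in the bin and both firm ones in their places on the mat. The nut, washer and nearby orange spool look undisturbed. I checked the pictures by eye only and did not re-measure positions. The gripper was open and clear above the mat.

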